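# Stack pipette-tip boxes on a tilted rack, back against the backstop

## Task

The green tip box stands askew on the tilted rack: without lifting it, slide it down until its end sits square and flush against the orange backstop, its whole width on the plate. Then stack the blue tip box squarely on top of it, lying flat and in line, and slide it back until its end is flush against the backstop too. Press gently enough that the backstop, held only by friction, is not shifted, keep both boxes from tipping over, and leave the yellow box and everything else on the bench where it stands.

Things in the scene. Friction and masses are not known exactly. Their poses are not given: they have to be found in the camera images.
- rack: tilted aluminium rack, fixed; shelf surface 130 mm wide, 235 mm long, no side walls, falling 0.31 rad (18 deg) towards the backstop end. Origin on the shelf surface's centre line, 36 mm above the bench. y runs down the slope to the backstop end, z is normal to the shelf (upward), x across. The shelf spans y -185 (high end, 92 mm above the bench) to +50 mm.
- backstop: orange plate 120 mm wide, 89 mm high, square to the shelf, on its centre line. Origin at the foot of the middle of the face the boxes lean on; axes as the rack's. Set 0 to 20 mm downhill of the rack's origin, held by friction only: about 22 N along y starts to shift it; it must not be shifted by more than 2 mm.
- green_box: tip box, green, upper half white: rigid closed block 64 mm (x) by 110 mm (y) by 50 mm high (z), 0.3 to 0.6 kg; origin at the centre of its underside. At the start flat on the shelf, askew up to 0.35 rad, long side downhill, 10 to 45 mm short of the backstop; it stays put (0.5 to 3 N slides it). Pushed against the backstop askew, it jams: straighten it first.
- blue_box: pipette-tip box, blue with white lid, 64 mm (x) by 110 mm (y) by 50 mm high, 0.24 to 0.48 kg, flat closed top and bottom; origin at the centre of its underside; it stands upright on the bench. Gripped across its 64 mm width. Like the green box it stays put on the slope where it is set down.
- yellow_box: another tip box of the same size, yellow with white lid, on the bench; not to be used. Origin at the centre of its underside.
- reagent_bottle: glass bottle with blue cap, 70 mm across, 150 mm high; origin at the centre of its underside; leave alone.
- wash_bottle: white bottle with red cap, 56 mm across, 130 mm high; origin at the centre of its underside; leave alone.
- pipette: black and green pipette lying on the bench, about 250 mm long (its x), 29 mm high; leave alone.
- tube_rack: white tube rack with coloured caps, 90 by 160 mm, 94 mm high; origin at the centre of its underside; leave alone.
Things that resemble listed ones, but are neither listed nor needed, are in the scene too. There is more than one size of the green_box; the one meant has the size given above.

How it is judged:
By the outcome, as a careful person would: the job done as asked, in the order asked, and still so for the second after the job is handed in, with the robot touching nothing.
It also fails if it takes over 64 s, if anything falls off the work surface, if the arm or the gripper's body presses on something with over 40 N, if the wrist force passes 120 N, or if a joint passes its speed limit or range.

## Robot

A 6-joint arm with a two-finger parallel gripper is mounted at the origin on the work surface. World frame = base frame: x ahead of the robot, y to its left, z up, the work surface at z = 0. Lengths are in m, angles in rad, forces in N, time in s.
With the tool pointing down it reaches from about 0.275 to 0.85 m from the base axis. Payload 5.2 kg.
Tool frame: the origin (TCP) lies at the very end of the fingers, on their centre line; the grasp point (between the pads) lies 19 mm behind it (r.tcp_to_grasp is the distance from the TCP to the grasp point, in m); z points along the fingers, y is the line along which they close (so a half turn about z gives the same grasp; the last joint's range is limited). The gripper opens to 85 mm and grips with 20 to 120 N. Pads are 22 mm wide; open, the fingers measure 114 mm over their backs; the gripper's body (76 mm by 85 mm) begins 54 mm behind the grasp point. The pads swing forward as they close: fully open they stand 13 mm farther back than shut.
Start: joints at [1.077, 0.259, 1.535, -0, 1.348, -0.203], TCP at [0.158, 0.527, 0.231] pointing down, gripper open.
Joint ranges: [-3.14, 3.14], [-0.91, 2.08], [0.19, 2.58], [-1.22, 4.36], [0.22, 2.71], [-3.12, 3.12]. Speed limits (rad/s): [2.57, 2.57, 3.14, 3.14, 3.14, 3.14].

## Interface

Orientations are given as a unit quaternion [x, y, z, w].
In Python, from cell import r gives the robot as it stands.
- The arm moves only by the shell command python3 -m crank 'ROWS' [FORCE]. ROWS is a JSON list of rows, 1 to 20 of them, each written [[rx, ry, rz], [dx, dy, dz], opening]: a rotation vector rx, ry, rz in a scale on which 1.0 is 120 degrees, then dx, dy, dz in fractions of the full range, 1 being 0.6 m, then the finger opening in m; each row is the pose to reach, as a shift and turn from the pose commanded when the command began, along the tool's axes at that moment; what a row does not reach only later rows make up. A row lasts 1/10 s, in which the tool goes at most 0.05 m and 0.15 rad, less where a joint would pass 70% of its speed; a pose out of reach is approached as far as the arm can. The fingers move at their own pace and stop on an object; FORCE is the grip in N (left out, the last holds). Time passes only in rows, so rows that do not move let the fingers close. It prints the time, the measured TCP pose, the force, the opening and the grip force at its end. Shift and turn numbers lie between -1 and 1, and a call with a number outside is refused. Input that does not fit is refused with a message, and nothing moves.
- r.observe(): the state, without advancing time (a new reading comes with each control period).
- r.read_camera(name): name is "scene" or "top" or "wrist"; returns the picture (420x560x3 uint8, red, green, blue); there is no depth.
- r.camera_info(name): a dict with "intrinsics" (3x3 intrinsics, pixels), "R" (3x3) and "t" (3): a world point X has camera coordinates R X + t; the wrist camera has in their place "tool_from_camera" (4x4, takes a point from camera to tool coordinates, whose origin is the TCP and whose axes are the flange's). Camera axes: x right, y down, z forward; pixel columns grow to the right and rows downward; lengths in m; the calibration is good to about 2 mm. A picture is of the moment at which its call begins: read the wrist's pose just before it. camera_info takes no time and is no camera call.
- r.sign_off(): hands the job in; it is judged then, once.
The state is a dict: "t": time; "qpos": joint angles; "qvel": joint speeds; "tau": joint torques, N m; "position": TCP position; "eef_rot": TCP orientation; "force": force on the tool from outside, world axes, zero at the start; "ft_torque": the same for the moment, N m; "width": finger opening in m; "finger_force": force on a finger pad.
Only numpy, scipy, OpenCV 4.12 (cv2) and the standard library are available. Lean on these libraries where they do the work, as an engineer would, in place of code of your own. Each camera call takes 0.05 s, during which the arm holds its last target. There are 200 camera calls.

## Working session

There is one attempt and no reset: what is moved stays moved. The work goes in short steps, Python scripts to look and compute and a shell command to move; the robot and the scene stay as the last step left them, time stands still between calls to the robot, and variables do not carry over. Pictures are saved under pics/ and viewed, at most 12 in all, crops included, and the job is handed in when it is done.

```bash
ls; mkdir -p pics; python3 - <<'E'
from cell import r
import cv2,numpy as np
for n in("scene","top"):
    cv2.imwrite(f"pics/{n}0.png",r.read_camera(n)[:,:,::-1])
    print(n,{k:np.round(v,4).tolist() for k,v in r.camera_info(n).items()})
print(r.camera_info("wrist"))
s=r.observe();print({k:np.round(v,3).tolist() for k,v in s.items()})
E
```

```text
pics
scene {'intrinsics': [[433.2413, 0.0, 284.3766], [0.0, 433.2413, 213.8903], [0.0, 0.0, 1.0]], 'R': [[-0.5918, 0.8059, -0.0148], [0.5099, 0.3601, -0.7812], [-0.6243, -0.4699, -0.6241]], 't': [0.3461, -0.2397, 1.5771]}
top {'intrinsics': [[490.1221, 0.0, 281.5635], [0.0, 490.1221, 207.7482], [0.0, 0.0, 1.0]], 'R': [[0.0216, -0.9998, -0.0013], [-0.9931, -0.0213, -0.1151], [0.115, 0.0038, -0.9934]], 't': [-0.019, 0.5936, 1.4405]}
{'intrinsics': array([[374.86916661,   0.        , 274.08056399],
       [  0.        , 374.86916661, 215.60350762],
       [  0.        ,   0.        ,   1.        ]]), 'tool_from_camera': array([[-1.57679970e-04, -9.50626238e-01, -3.10338091e-01,
         7.77989576e-02],
       [ 9.99999988e-01, -1.49941317e-04, -4.87913606e-05,
        -5.72572087e-04],
       [-1.50154537e-07, -3.10338094e-01,  9.50626250e-01,
        -1.42081096e-01],
       [ 0.00000000e+00,  0.00000000e+00,  0.00000000e+00,
         1.00000000e+00]])}
{'t': 0.1, 'qpos': [1.077, 0.259, 1.536, 0.0, 1.348, -0.203], 'qvel': [-0.002, -0.0, -0.001, -0.002, -0.001, -0.001], 'tau': [0.002, -44.697, -29.125, -0.001, 0.006, -0.0], 'position': [0.157, 0.526, 0.231], 'eef_rot': [0.145, 0.989, -0.001, -0.0], 'force': [0.773, -0.06, -0.55], 'ft_torque': [0.019, 0.038, -0.007], 'finger_force': 0.0, 'width': 0.085}
```

View pics/top0.png

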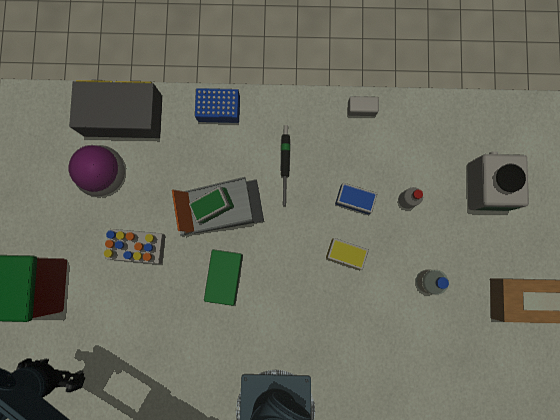

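View pics/scene0.png

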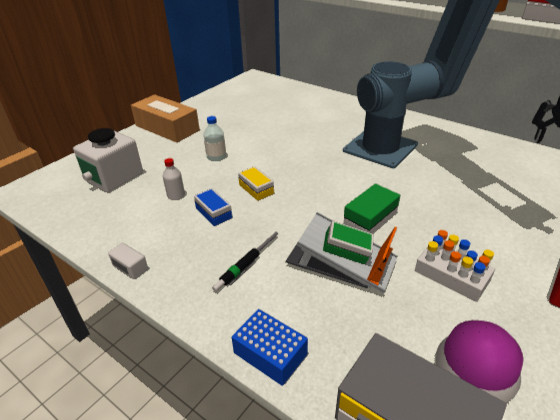

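The top view shows the rack near (218,207), its orange backstop at the left (182,212) and the green box on it at (211,204). The blue box is at (356,198), yellow at (347,253), and a large green decoy at (223,277). The scene view agrees.

```bash
cat > h.py <<'E'
from cell import r
import numpy as np, cv2
from scipy.spatial.transform import Rotation as Ro
def cam(name,s=None):
    """K,R,t for world->camera"""
    c=r.camera_info(name)
    if name!="wrist": return c["intrinsics"],c["R"],c["t"]
    s=s or r.observe(); T=np.eye(4);T[:3,:3]=Ro.from_quat(s["eef_rot"]).as_matrix();T[:3,3]=s["position"]
    M=np.linalg.inv(T@c["tool_from_camera"]); return c["intrinsics"],M[:3,:3],M[:3,3]
def proj(C,X):
    p=(C[1]@np.atleast_2d(X).T).T+C[2]; p=p@C[0].T; return p[:,:2]/p[:,2:]
def onz(C,uv,z):
    d=C[1].T@np.linalg.solve(C[0],[*uv,1]); o=-C[1].T@C[2]; return o+d*(z-o[2])/d[2]
def move(goal,Rg=None):
    """rotvec and shift in tool axes from the present pose to goal"""
    s=r.observe();R=Ro.from_quat(s["eef_rot"])
    return np.round(np.r_[(R.inv()*Rg).as_rotvec() if Rg is not None else np.zeros(3),R.inv().apply(np.array(goal)-s["position"])],4)
def snap(name,f):
    s=r.observe();im=r.read_camera(name)
    if f: cv2.imwrite(f"pics/{f}.png",im[:,:,::-1])
    return im,cam(name,s)
E
python3 - <<'E'
from h import *
C=cam("top")
for n,uv,z in [("blue",(356,198),.05),("yellow",(347,253),.05),("green",(211,204),.1),("decoyTL",(211,250),.05),("decoyTR",(243,252),.05),("decoyBR",(235,305),.05),
 ("rackhiT",(249,178),.092),("rackhiB",(258,224),.092),("stopT",(174,190),.12),("stopB",(180,234),.12),("tube",(133,246),.06)]:
    print(n,onz(C,uv,z).round(3))
s=r.observe();print(Ro.from_quat(s["eef_rot"]).as_matrix().round(3))
E
```

```text
blue [ 0.626 -0.228  0.05 ]
yellow [ 0.462 -0.202  0.05 ]
green [0.593 0.197 0.1  ]
decoyTL [0.462 0.199 0.05 ]
decoyTR [0.458 0.104 0.05 ]
decoyBR [0.304 0.123 0.05 ]
rackhiT [0.672 0.09  0.092]
rackhiB [0.539 0.06  0.092]
stopT [0.628 0.301 0.12 ]
stopB [0.503 0.278 0.12 ]
tube [0.469 0.427 0.06 ]
[[-0.958  0.287 -0.001]
 [ 0.287  0.958 -0.001]
 [ 0.    -0.002 -1.   ]]
```

```bash
cat >> h.py <<'E'
TH=0.31
def rackR(psi): return Ro.from_euler("ZX",[psi,-TH])       # axes x,y,z of rack in world
def toolR(psi,skew=0): return rackR(psi)*Ro.from_euler("z",skew)*Ro.from_matrix(np.array([[0,1,0],[1,0,0],[0,0,-1.]]))  # tool x downhill, y=rack x
E
python3 - <<'E'
from h import *
R=rackR(.2); print(R.as_matrix().round(3))
print(move(np.array([.59,.19,.06])+.2*R.as_matrix()[:,2],toolR(.2)))
E
```

```text
[[ 0.98  -0.189 -0.061]
 [ 0.199  0.933  0.299]
 [-0.    -0.305  0.952]]
[ 0.1657 -0.2786  1.0712 -0.4821 -0.1446 -0.0198]
```

Units first: shifts go in shares of 0.6 m and turns go in shares of 120 degrees. So -0.4821 m / 0.6 = -0.8035, -0.1446 m / 0.6 = -0.241, 1.0712 rad / 2.0944 = 0.5115.

```bash
python3 -m crank '[[[0.0791,-0.133,0.5115],[-0.8035,-0.241,-0.033],0.085],[[0.0791,-0.133,0.5115],[-0.8035,-0.241,-0.033],0.085],[[0.0791,-0.133,0.5115],[-0.8035,-0.241,-0.033],0.085],[[0.0791,-0.133,0.5115],[-0.8035,-0.241,-0.033],0.085],[[0.0791,-0.133,0.5115],[-0.8035,-0.241,-0.033],0.085],[[0.0791,-0.133,0.5115],[-0.8035,-0.241,-0.033],0.085],[[0.0791,-0.133,0.5115],[-0.8035,-0.241,-0.033],0.085],[[0.0791,-0.133,0.5115],[-0.8035,-0.241,-0.033],0.085],[[0.0791,-0.133,0.5115],[-0.8035,-0.241,-0.033],0.085],[[0.0791,-0.133,0.5115],[-0.8035,-0.241,-0.033],0.085],[[0.0791,-0.133,0.5115],[-0.8035,-0.241,-0.033],0.085],[[0.0791,-0.133,0.5115],[-0.8035,-0.241,-0.033],0.085],[[0.0791,-0.133,0.5115],[-0.8035,-0.241,-0.033],0.085],[[0.0791,-0.133,0.5115],[-0.8035,-0.241,-0.033],0.085]]' 30
python3 - <<'E'
from h import *
im,C=snap("wrist","w1")
# draw nothing; save pose
np.savez("w1.npz",K=C[0],R=C[1],t=C[2]); print(r.observe()["position"])
E
```

```text
t: 1.5
position: [0.5768, 0.2513, 0.251]
eef_rot: [0.625, 0.766, -0.097, 0.119]
force: [-1.1, 0.4, 0.3]
width: 0.0844
finger_force: 0.0
[0.57687719 0.25141913 0.25124374]
```

View pics/w1.png

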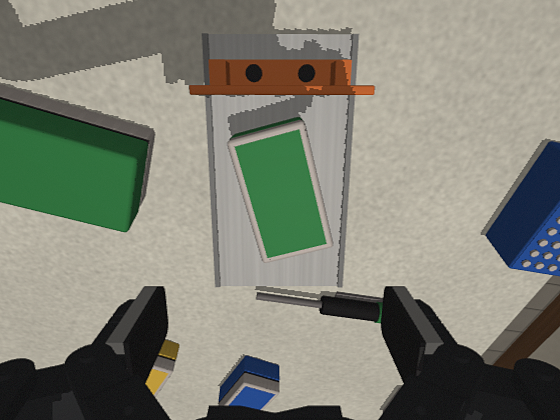

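The wrist view shows the rack corners near (205,34), (357,34), (217,287) and (341,287). The backstop's uphill top edge is at row ~95 (cols 190–375), and the green box's top corners are (229,140), (301,121), (332,245), (264,262).

```bash
cat > fit1.py <<'E'
from h import *
from scipy.optimize import least_squares as LS
z=np.load("w1.npz");C=(z["K"],z["R"],z["t"])
im=cv2.imread("pics/w1.png").astype(int);B,G,Rr=im[...,0],im[...,1],im[...,2]
o=((Rr>1.6*G)&(Rr>90)); ys,xs=np.nonzero(o[80:105,180:385])
for c in (200,230,280,330,365): 
    q=np.nonzero(o[60:115,c])[0]; print("orange col",c,q.min()+60,q.max()+60)
q=np.nonzero(o[92,150:420])[0]+150; print("orange row92",q.min(),q.max())
print("row profile bottom end, col280",G[278:296,280], "left row160",G[160,200:225],"right row160",G[160,335:362], "top col 215", G[26:42,280])
# green box incl. white rim: rect from green region
g=((G>1.4*Rr)&(G>1.3*B)&(G>60)).astype(np.uint8); g[:, :200]=0; g[:,345:]=0
n,l,s,c=cv2.connectedComponentsWithStats(g); k=1+s[1:,4].argmax(); print(s[k],c[k])
pts=cv2.approxPolyDP(cv2.findContours((l==k).astype(np.uint8),0,2)[0][0],6,True); print(pts[:,0].tolist())
rk=np.array([(205,34),(357,34),(217,287),(341,287)],float)
def f(p,ret=0):
    R=rackR(p[2]).as_matrix();o=np.array([p[0],p[1],.036]);w=p[3]/2
    P=np.array([[-w,.05,0],[w,.05,0],[-w,-.185,0],[w,-.185,0]])
    return (proj(C,P@R.T+o)-rk).ravel()
a=LS(f,[.59,.25,.2,.13]);print(a.x,a.fun.round(1))
E
python3 fit1.py
```

```text
orange col 200 85 93
orange col 230 60 93
orange col 280 60 93
orange col 330 60 93
orange col 365 86 94
orange row92 190 373
row profile bottom end, col280 [160 160 159 160 160 161 160 157 173 182 147 105 101 103  97 151 195  88] left row160 [175 173 171 170 171 172 176 175 145 107 115 115 116  95 114 168 164 162
 162 159 161 162 162 161 160] right row160 [161 163 165 165 164 164 163 161 167 138  84 117 117 117 112 135 168 175
 176 178 182 183 182 182 179 177 176] top col 215 [166 168 171 179 104 100 102  96 161 159 158 157 159 158 158 160]
[ 235  130   91  128 7426] [281.26676542 193.13924051]
[[298, 130], [235, 147], [267, 257], [325, 243]]
[0.58156803 0.26271889 0.19935395 0.12683377] [-0.3  0.2  0.1  0.6  0.3 -0.8 -0.1 -0.6]
```

```bash
cat > fit2.py <<'E'
from h import *
from scipy.optimize import least_squares as LS
z=np.load("w1.npz");C=(z["K"],z["R"],z["t"])
im=cv2.GaussianBlur(cv2.imread("pics/w1.png"),(1,5),0);G=im[...,1].astype(int)
for y in (110,140,170,200,230,260,275): 
    print(y,G[y,200:222],G[y,333:360])
for x in (225,240,330): print(x,G[280:294,x],G[26:40,x])
E
python3 fit2.py
```

```text
110 [181 181 178 177 180 158 108 111 112 114 107 100 133 166 162 160 158 159
 162 162 161 163] [165 166 164 160 158 160 162 162 161 160 159 158 162 143  80  88 118 116
 114 110 125 160 176 170 169 172 174]
140 [170 170 172 174 175 178 173 142 107 112 113 114  98 121 166 164 161 160
 159 161 162 162] [167 164 161 160 163 165 165 162 162 161 164 143  77  84 119 115 114 111
 122 162 182 178 176 176 176 178 179]
170 [170 170 173 176 175 174 173 173 158 121 111 114 116 106  90 130 168 164
 161 160 159 161] [163 161 163 165 164 164 164 164 168 150  97  87 112 119 117 114 120 153
 179 176 176 176 176 174 173 172 174]
200 [175 174 172 173 175 174 174 176 178 182 155 106 112 114 115 100 123 168
 165 162 160 159] [162 164 165 165 164 165 166 168 146  90 100 119 117 114 120 157 183 179
 176 175 173 172 170 170 170 172 174]
230 [176 176 176 177 180 179 178 177 177 178 184 173 131 109 113 115 104  93
 137 167 163 161] [164 165 164 165 167 164 131  77  95 120 117 113 118 155 182 177 177 178
 177 174 174 177 180 180 178 176 175]
260 [176 176 175 175 175 177 180 184 187 188 186 181 183 159 108 110 113 111
 101 128 165 163] [163 162 165 166 162 119  85 118 116 113 114 151 182 178 179 179 180 181
 179 177 177 180 182 185 185 185 183]
275 [180 181 182 183 183 182 182 182 183 182 179 176 176 179 151 102 109 111
 103 103 139 163] [161 164 168 145  81  88 115 114 110 115 159 193 185 179 177 177 176 179
 182 183 182 181 180 183 184 185 185]
225 [153 153 153 152 153 158 168 174 174 174 175 175 174 174] [107 109 109 109 108 107 105 104 102 101 101 101 102 101]
240 [165 164 164 164 164 168 175 182 183 181 178 178 179 178] [105 105 105 105 105 105 105 105 103 102 101 102 102 102]
330 [161 161 161 160 161 168 179 186 188 188 184 164 133 111] [174 164 141 116 103 101 103 113 132 148 154 155 155 155]
```

```bash
cat > fit3.py <<'E'
from h import *
from scipy.optimize import least_squares as LS
z=np.load("w1.npz");C=(z["K"],z["R"],z["t"])
def fitrack(top,bot):
    L=lambda y:205.4+(y-110)*.054; Rt=lambda y:353.6-(y-110)*.064
    rk=np.array([(L(top),top),(Rt(top),top),(L(bot),bot),(Rt(bot),bot)])
    def f(p):
        R=rackR(p[2]).as_matrix();o=np.array([p[0],p[1],.036+p[4]]);w=p[3]/2
        P=np.array([[-w,.05,0],[w,.05,0],[-w,-.185,0],[w,-.185,0]])
        return np.r_[(proj(C,P@R.T+o)-rk).ravel(),(p[4]/.002),(p[3]-.13)/.0005]
    a=LS(f,[.59,.25,.2,.13,0]);print(top,a.x.round(4),a.fun.round(1));return a.x
for t in (29.5,34): p=fitrack(t,285.5)
def ray(p,uv,h):   # rack coords at height h above shelf
    R=rackR(p[2]).as_matrix();o=np.array([p[0],p[1],.036+p[4]])
    d=R.T@C[1].T@np.linalg.solve(C[0],[*uv,1]); c=R.T@(-C[1].T@C[2]-o); return c+d*(h-c[2])/d[2]
for uv in [(190,94.5),(280,94.5),(374,94.5)]: print("stop",ray(p,uv,.089).round(4))
for uv in [(229,140),(301,121),(332,245),(264,262)]: print("green",ray(p,uv,.05).round(4))
E
python3 fit3.py
```

```text
29.5 [0.58   0.2663 0.2012 0.1299 0.0018] [-0.1  0.2  0.1  0.3 -0.1 -0.5  0.2 -0.4  0.9 -0.1]
34 [ 5.807e-01  2.629e-01  2.012e-01  1.302e-01 -3.000e-04] [ 0.4 -0.3 -0.4 -0.2  0.4  0.3 -0.3  0.3 -0.2  0.4]
stop [-0.0591  0.002   0.089 ]
stop [-0.0009  0.0021  0.089 ]
stop [0.0598 0.0021 0.089 ]
green [-0.0396 -0.0315  0.05  ]
green [ 0.0157 -0.0172  0.05  ]
green [ 0.0443 -0.119   0.05  ]
green [-0.0133 -0.1348  0.05  ]
```

```bash
cat >> h.py <<'E'
PSI=.2012;O=np.array([.5807,.2629,.0357]);RK=rackR(PSI).as_matrix()
def rmove(p,skew=0): return move(O+RK@np.array(p),toolR(PSI,skew))
def rpos(): 
    s=r.observe(); return (RK.T@(s["position"]-O)).round(4),(RK.T@s["force"]).round(2)
E
python3 - <<'E'
from h import *
print(rpos()); print(rmove([.0018,-.0756,.08],.265)); print(rmove([.0018,-.0756,.006],.265))
E
```

```text
(array([-0.006 , -0.0757,  0.2021]), array([-1.63,  0.09,  0.03]))
[ 1.200e-03 -1.400e-03 -2.645e-01 -1.000e-04  7.700e-03  1.221e-01]
[ 1.200e-03 -1.400e-03 -2.645e-01 -2.000e-04  7.600e-03  1.961e-01]
```

To row units: 0.196 m / 0.6 = 0.3267, 0.18 m / 0.6 = 0.3, -0.2645 rad / 2.0944 = -0.1263.

```bash
python3 -m crank '[[[0.0005,-0.0005,-0.1263],[0,0.0128,0.0833],0.085],[[0.0005,-0.0005,-0.1263],[0,0.0128,0.1667],0.085],[[0.0005,-0.0005,-0.1263],[0,0.0128,0.2],0.085],[[0.0005,-0.0005,-0.1263],[0,0.0128,0.25],0.085],[[0.0005,-0.0005,-0.1263],[0,0.0128,0.3],0.085],[[0.0005,-0.0005,-0.1263],[0,0.0128,0.3267],0.085],[[0.0005,-0.0005,-0.1263],[0,0.0128,0.3267],0.085]]'
python3 - <<'E'
from h import *
print(rpos())
snap("wrist","w2")
E
```

```text
t: 2.25
position: [0.5952, 0.1933, 0.0619]
eef_rot: [0.519, 0.841, -0.114, 0.104]
force: [-0.7, -0.2, -0.1]
width: 0.0849
finger_force: 0.0
(array([ 0.0003, -0.0757,  0.0032]), array([-0.7 ,  0.  , -0.09]))
```

View pics/w2.png

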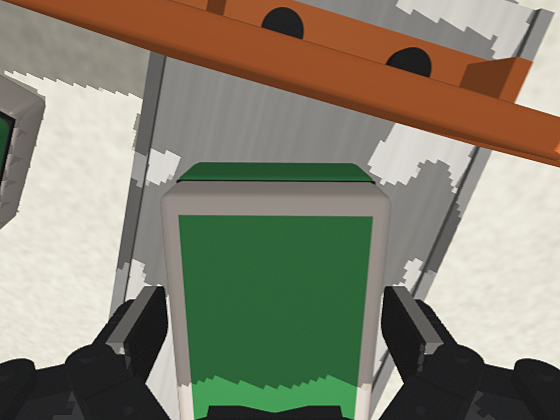

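The fingers straddle the green box, centred (165–388 about column 276) and aligned with its end edge. Now grip lightly.

```bash
python3 -m crank '[[[0,0,0],[0,0,0],0.06],[[0,0,0],[0,0,0],0.055],[[0,0,0],[0,0,0],0.055],[[0,0,0],[0,0,0],0.055]]' 20
python3 - <<'E'
from h import *
print(rpos()); print(rmove([0,-.0756,.0032],0));print(rmove([0,-.0585,.0032],0))
E
```

```text
t: 2.7
position: [0.598, 0.1944, 0.0661]
eef_rot: [0.519, 0.841, -0.111, 0.106]
force: [-3.0, 2.6, 6.3]
width: 0.0637
finger_force: 25.3
(array([ 0.0033, -0.0765,  0.0075]), array([-2.37,  1.07,  6.98]))
[ 0.0022 -0.0005  0.263   0.0017 -0.0029  0.0042]
[ 0.0022 -0.0005  0.263   0.0182  0.0015  0.0043]
```

To row units: -0.003 m / 0.6 = -0.005, -0.002 m / 0.6 = -0.0033, 0.263 rad / 2.0944 = 0.1256.

```bash
python3 -m crank '[[[0,0,0],[0,0,-0.005],0.055],[[0.0005,0,0.0286],[0,0,-0.005],0.055],[[0.0005,0,0.0573],[0,-0.0017,-0.005],0.055],[[0.001,0,0.0859],[0.0017,-0.0033,-0.005],0.055],[[0.001,0,0.1146],[0.0017,-0.0033,-0.005],0.055],[[0.001,0,0.1256],[0.0017,-0.0033,-0.005],0.055],[[0.001,0,0.1256],[0.0017,-0.0033,-0.005],0.055]]'
python3 - <<'E'
from h import *
print(rpos(),r.observe()["ft_torque"])
im,C=snap("wrist","w3");np.savez("w3.npz",K=C[0],R=C[1],t=C[2]);print(rmove([0,-.0585,.007],0))
E
```

```text
t: 3.4
position: [0.5951, 0.1943, 0.0668]
eef_rot: [0.625, 0.765, -0.099, 0.119]
force: [0.1, -0.1, -4.1]
width: 0.0635
finger_force: 24.2
(array([ 0.0004, -0.0763,  0.0082]), array([ 0.06,  1.13, -3.9 ])) [ 0.30450448 -0.00531704  0.0470746 ]
[-0.0024 -0.      0.0012  0.0178 -0.0004  0.0013]
```

View pics/w3.png

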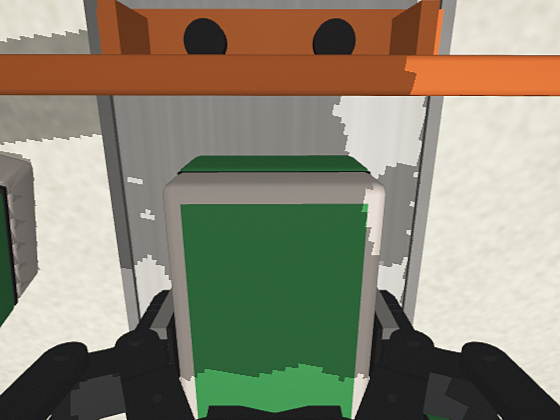

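The box is now square to the backstop (end edge at row ~172, level). The tool carries about 4 N, so I lower it 2 mm at once to keep the box on the shelf.

To row units: 0.003 m / 0.6 = 0.005, 0.002 m / 0.6 = 0.0033, -0.001 rad / 2.0944 = -0.0005.

```bash
python3 -m crank '[[[-0.0005,0,0.0005],[0,0,0.0033],0.055],[[-0.0005,0,0.0005],[0,0,0.005],0.055]]'
python3 - <<'E'
from h import *
print(rpos(),r.observe()["ft_torque"])
z=np.load("w3.npz");C=(z["K"],z["R"],z["t"])
def ray(uv,h):
    d=RK.T@C[1].T@np.linalg.solve(C[0],[*uv,1]); c=RK.T@(-C[1].T@C[2]-O); return (c+d*(h-c[2])/d[2]).round(4)
for n,uv,h in [("stop",(100,95.5),.089),("stop",(400,95.5),.089),("topL",(166,176),.048),("topR",(383,176),.048),("lowedge",(200,156),.0),("railL",(101,100),0),("railR",(439,100),0),("frontL",(182,172),.0),("frontR",(370,172),.0)]: print(n,ray(uv,h))
E
```

```text
t: 3.65
position: [0.5955, 0.194, 0.0661]
eef_rot: [0.625, 0.765, -0.098, 0.12]
force: [-8.3, 3.5, 13.3]
width: 0.0636
finger_force: 26.0
(array([ 0.0007, -0.0763,  0.0074]), array([-7.44,  0.74, 14.23])) [ 0.08949537  0.76607738 -0.09905696]
stop [-0.0249  0.002   0.089 ]
stop [0.0215 0.002  0.089 ]
topL [-0.028  -0.0195  0.048 ]
topR [ 0.032  -0.0194  0.048 ]
lowedge [-0.0279 -0.0216  0.    ]
railL [-0.0645 -0.0002  0.    ]
railR [ 0.0647 -0.0001  0.    ]
frontL [-0.0356 -0.0281  0.    ]
frontR [ 0.0406 -0.028   0.    ]
```

To row units: 0.018 m / 0.6 = 0.03, 0.002 m / 0.6 = 0.0033.

```bash
python3 -m crank '[[[0,0,0],[0.0033,0,-0.003],0.055],[[0,0,0],[0.0133,0,-0.003],0.055],[[0,0,0],[0.0233,0,-0.003],0.055],[[0,0,0],[0.03,0,-0.003],0.055],[[0,0,0],[0.03,0,-0.003],0.055]]'
python3 - <<'E'
from h import *
print(rpos(),r.observe()["ft_torque"])
im,C=snap("wrist","w4")
for c in (120,230,274,330): 
    g=im[:,c].astype(int); o=np.nonzero((g[:,0]>1.6*g[:,1])&(g[:,0]>60))[0]; w=np.nonzero((abs(g[100:,0]-g[100:,1])<14)&(g[100:,0]>100))[0]+100
    print(c,o.max(),w[:3],im[o.max()-1:o.max()+60:4,c].tolist() if c==274 else "")
E
```

```text
t: 4.15
position: [0.5921, 0.2117, 0.0604]
eef_rot: [0.625, 0.765, -0.098, 0.119]
force: [-0.2, 2.0, -0.1]
width: 0.0638
finger_force: 24.7
(array([ 0.0009, -0.0575,  0.0075]), array([0.25, 1.92, 0.55])) [ 0.3902037  -0.08451693  0.02015666]
120 209 [269 270 271] 
230 210 [] 
274 209 [] [[144, 75, 38], [41, 102, 57], [47, 100, 57], [46, 101, 57], [44, 99, 56], [45, 101, 58], [45, 100, 56], [47, 101, 57], [45, 99, 56], [46, 101, 59], [47, 101, 58], [44, 100, 56], [48, 102, 59], [44, 99, 57], [46, 101, 57], [44, 100, 57]]
330 209 []
```

To row units: 0.001 m / 0.6 = 0.0017, 0.0005 m / 0.6 = 0.0008.

```bash
for i in 1 2; do python3 -m crank '[[[0,0,0],[0.0008,0,0],0.055],[[0,0,0],[0.0017,0,0],0.055]]' >/dev/null; python3 -c "
from h import *
print(rpos(),r.observe()['ft_torque'])"; done
```

```text
(array([ 0.0009, -0.0575,  0.0075]), array([ 1.03, -0.68,  1.  ])) [ 0.22310099 -0.28035684  0.11987018]
(array([ 0.0008, -0.0571,  0.0075]), array([ 0.74, -2.48,  1.56])) [-0.03600936 -0.25394456 -0.03704166]
```

```bash
for i in 1 2; do python3 -m crank '[[[0,0,0],[0.0008,0,0],0.055],[[0,0,0],[0.0017,0,0],0.055]]' >/dev/null; python3 -c "
from h import *
print(rpos(),r.observe()['ft_torque'])"; done; python3 -c "
from h import *
im,C=snap('wrist','w5')"
```

```text
(array([ 0.0007, -0.0559,  0.0075]), array([-0.79, -2.13,  2.62])) [-0.20341018 -0.28733115  0.00512194]
(array([ 0.0006, -0.0547,  0.0075]), array([ 0.33, -3.16,  3.54])) [-0.23440163 -0.22813402 -0.08448939]
```

View pics/w5.png

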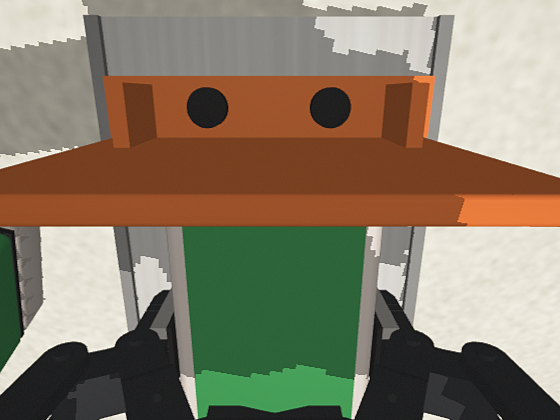

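The backstop's top now hides the box's end (stop edge at row 225), so I finish by feel.

To row units: 0.001 m / 0.6 = 0.0017, 0.0005 m / 0.6 = 0.0008.

```bash
for i in 1 2 3; do python3 -m crank '[[[0,0,0],[0.0008,0,0],0.055],[[0,0,0],[0.0017,0,-0.0005],0.055]]' >/dev/null; python3 -c "
from h import *
print(rpos(),r.observe()['ft_torque'])"; done
```

```text
(array([ 0.0006, -0.0536,  0.0075]), array([ 1.96, -5.11,  0.74])) [-0.46064498 -0.44916966 -0.1198233 ]
(array([ 0.0005, -0.0536,  0.0076]), array([ 0.49, -9.45, -0.47])) [-0.90013915 -0.62844616 -0.18461515]
(array([ 0.0005, -0.0536,  0.0076]), array([  1.98, -12.23,  -1.92])) [-1.32367289 -0.65278034 -0.20668994]
```

To row units: -0.085 m / 0.6 = -0.1417, -0.08 m / 0.6 = -0.1333.

```bash
python3 -m crank '[[[0,0,0],[-0.0025,0,0],0.055],[[0,0,0],[-0.0025,0,0],0.085],[[0,0,0],[-0.0025,0,0],0.085],[[0,0,0],[-0.0025,0,0],0.085],[[0,0,0],[-0.0025,0,-0.0667],0.085],[[0,0,0],[-0.05,0,-0.1333],0.085],[[0,0,0],[-0.125,0,-0.1333],0.085],[[0,0,0],[-0.1417,0,-0.1333],0.085],[[0,0,0],[-0.1417,0,-0.1333],0.085]]'
python3 - <<'E'
from h import *
print(rpos())
im,C=snap("wrist","w6");np.savez("w6.npz",K=C[0],R=C[1],t=C[2])
E
```

```text
t: 6.55
position: [0.602, 0.161, 0.1619]
eef_rot: [0.626, 0.764, -0.098, 0.119]
force: [-0.7, 0.2, 0.2]
width: 0.0854
finger_force: 0.0
(array([ 0.0005, -0.1376,  0.0884]), array([-0.59,  0.28,  0.26]))
```

View pics/w6.png

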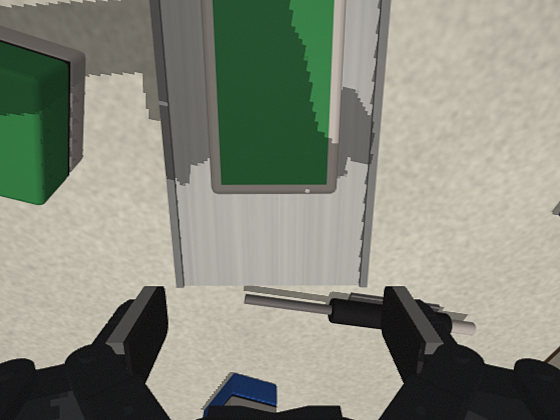

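The uphill end looks square (rows 191–193, columns 212–336), but the backstop is out of frame. I'll raise the camera.

To row units: -0.11 m / 0.6 = -0.1833, -0.1 m / 0.6 = -0.1667.

```bash
python3 -m crank '[[[0,0,0],[0,0,-0.0833],0.085],[[0,0,0],[0.0333,0,-0.1667],0.085],[[0,0,0],[0.0333,0,-0.1833],0.085],[[0,0,0],[0.0333,0,-0.1833],0.085]]'
python3 - <<'E'
from h import *
print(rpos())
im,C=snap("wrist",None)
np.savez("w7.npz",K=C[0],R=C[1],t=C[2]); cv2.imwrite("pics/w7.png",cv2.resize(im[20:220,150:400,::-1],None,fx=3,fy=3,interpolation=0))
E
```

```text
t: 7.0
position: [0.5916, 0.2163, 0.2611]
eef_rot: [0.624, 0.766, -0.097, 0.12]
force: [0.1, -0.6, -1.1]
width: 0.085
finger_force: 0.0
(array([ 0.0013, -0.1143,  0.2   ]), array([-0.07, -0.27, -1.28]))
```

View pics/w7.png

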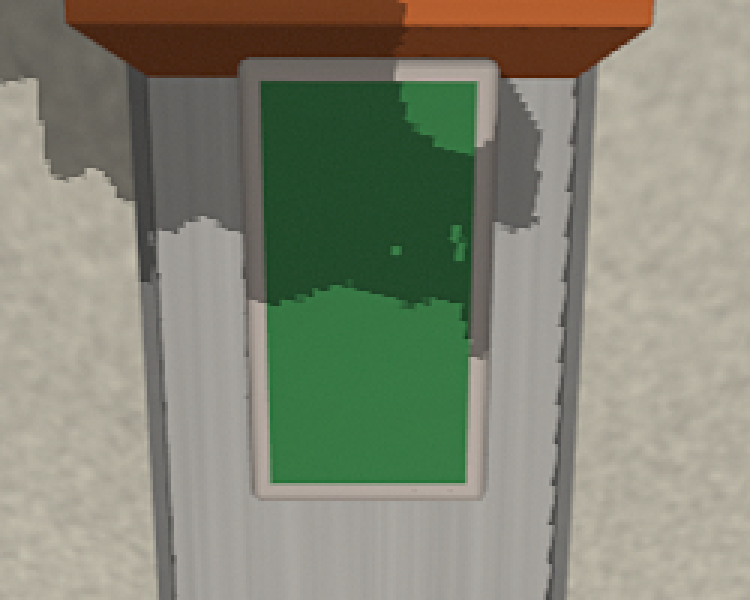

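The box sits square against the orange face (box end row ≈40, face top row ≈28.5, face foot row ≈45.6). Next I check the numbers and work out the blue box from the top camera.

```bash
python3 - <<'E'
from h import *
z=np.load("w7.npz");C=(z["K"],z["R"],z["t"])
def ray(uv,h):
    d=RK.T@C[1].T@np.linalg.solve(C[0],[*uv,1]); c=RK.T@(-C[1].T@C[2]-O); return (c+d*(h-c[2])/d[2]).round(4)
f=lambda x,y:(150+x/3,20+y/3)
for n,p,h in [("stoptop",(66,25),.089),("stoptopR",(653,25),.089),("foot",(150,77),0),("footR",(580,77),0),("gTL",(241,62),.049),("gTR",(497,62),.049),("gBL",(252,498),.05),("gBR",(485,498),.05)]: print(n,ray(f(*p),h))
# blue/yellow from the top camera, as it was at the start
im=cv2.imread("pics/top0.png").astype(int);B,G,R=im[...,0],im[...,1],im[...,2]
C=cam("top")
m=((B>1.5*R)&(B>80)).astype(np.uint8); m[:,:320]=0; m[230:]=0
n,l,s,c=cv2.connectedComponentsWithStats(m);k=1+s[1:,4].argmax();print(s[k],c[k])
q=cv2.minAreaRect(cv2.findContours((l==k).astype(np.uint8),0,2)[0][0]);print(q)
P=np.array([onz(C,u,.05) for u in cv2.boxPoints(q)]);print(P.round(4).tolist(),P.mean(0))
E
```

```text
stoptop [-0.0594  0.0018  0.089 ]
stoptopR [0.0599 0.002  0.089 ]
foot [-0.0589  0.002   0.    ]
footR [0.0608 0.0022 0.    ]
gTL [-0.0283 -0.0001  0.049 ]
gTR [0.0325 0.     0.049 ]
gBL [-0.029  -0.1061  0.05  ]
gBR [ 0.033 -0.106  0.05 ]
[339 185  36  26 554] [356.87364621 197.22021661]
((356.82977294921875, 197.1783905029297), (33.011138916015625, 16.762895584106445), 17.10272979736328)
[[0.6179, -0.1758, 0.05], [0.6666, -0.1902, 0.05], [0.6392, -0.2845, 0.05], [0.5908, -0.2699, 0.05]] [ 0.6286257  -0.23010509  0.05      ]
```

```bash
cat >> h.py <<'E'
def downR(a): return Ro.from_matrix(np.array([[np.cos(a),np.sin(a),0],[np.sin(a),-np.cos(a),0],[0,0,-1.]]))  # tool x at world angle a
E
python3 - <<'E'
from h import *
print(move([.6286,-.2301,.17],downR(np.deg2rad(73.8))))
E
```

```text
[ 0.0734  0.3043  0.4813 -0.3953 -0.0523  0.2201]
```

To row units: -0.3953 m / 0.6 = -0.6588, 0.2201 m / 0.6 = 0.3668, 0.4813 rad / 2.0944 = 0.2298.

```bash
python3 -m crank '[[[0.035,0.1453,0.2298],[-0.6588,-0.0872,0.3668],0.085],[[0.035,0.1453,0.2298],[-0.6588,-0.0872,0.3668],0.085],[[0.035,0.1453,0.2298],[-0.6588,-0.0872,0.3668],0.085],[[0.035,0.1453,0.2298],[-0.6588,-0.0872,0.3668],0.085],[[0.035,0.1453,0.2298],[-0.6588,-0.0872,0.3668],0.085],[[0.035,0.1453,0.2298],[-0.6588,-0.0872,0.3668],0.085],[[0.035,0.1453,0.2298],[-0.6588,-0.0872,0.3668],0.085],[[0.035,0.1453,0.2298],[-0.6588,-0.0872,0.3668],0.085],[[0.035,0.1453,0.2298],[-0.6588,-0.0872,0.3668],0.085],[[0.035,0.1453,0.2298],[-0.6588,-0.0872,0.3668],0.085],[[0.035,0.1453,0.2298],[-0.6588,-0.0872,0.3668],0.085],[[0.035,0.1453,0.2298],[-0.6588,-0.0872,0.3668],0.085]]'
python3 - <<'E'
from h import *
im,C=snap("wrist","w8");np.savez("w8.npz",K=C[0],R=C[1],t=C[2])
E
```

```text
t: 8.25
position: [0.6271, -0.2304, 0.1691]
eef_rot: [0.801, 0.599, -0.0, -0.002]
force: [0.0, -0.2, 0.9]
width: 0.0845
finger_force: 0.0
```

View pics/w8.png

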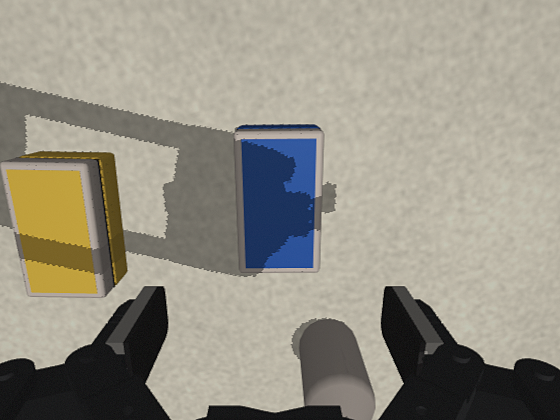

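The blue box's top corners are at (235,130), (323,130), (320,272) and (240,272), in line with the tool. Yellow is at left, and the wash bottle below (335,340) is clear of the descent.

```bash
python3 - <<'E'
from h import *
z=np.load("w8.npz");C=(z["K"],z["R"],z["t"])
P=np.array([onz(C,u,.05) for u in [(235,130),(323,130),(320,272),(240,272)]]);print(P.round(4).tolist())
print(np.linalg.norm(P[0]-P[1]),np.linalg.norm(P[2]-P[1]))
v=(P[0]+P[1]-P[2]-P[3])/2; a=np.arctan2(v[1],v[0]);w=P[1]-P[0];print(np.rad2deg(a),np.rad2deg(np.arctan2(w[1],w[0])))
c=P.mean(0);print(c);print(move([c[0],c[1],.008],downR(a)))
C=cam("top");print("wash",onz(C,(417,195),.13),"red-cap")
E
```

```text
[[0.6186, -0.1702, 0.05], [0.6762, -0.1871, 0.05], [0.6479, -0.2904, 0.05], [0.5887, -0.2732, 0.05]]
0.06004076240335129 0.10711708897016078
74.27724770609038 -16.347485989833807
[ 0.63286489 -0.23022387  0.05      ]
[-0.0013 -0.0014 -0.0099  0.0009  0.0053  0.162 ]
wash [ 0.62711516 -0.38766821  0.13      ] red-cap
```

To row units: 0.158 m / 0.6 = 0.2633, 0.13 m / 0.6 = 0.2167, -0.01 rad / 2.0944 = -0.0048.

```bash
python3 -m crank '[[[0,0,-0.0048],[0.0015,0.0088,0.0833],0.085],[[0,0,-0.0048],[0.0015,0.0088,0.1667],0.085],[[0,0,-0.0048],[0.0015,0.0088,0.2167],0.085],[[0,0,-0.0048],[0.0015,0.0088,0.2633],0.085],[[0,0,-0.0048],[0.0015,0.0088,0.2633],0.085],[[0,0,-0.0048],[0.0015,0.0088,0.2633],0.055],[[0,0,-0.0048],[0.0015,0.0088,0.2633],0.055],[[0,0,-0.0048],[0.0015,0.0088,0.2633],0.055],[[0,0,-0.0048],[0.0015,0.0088,0.2633],0.055]]' 40
python3 -c "
from h import *
s=r.observe();print(s['position'],s['force'],s['width'],s['ft_torque'])"
```

```text
t: 9.2
position: [0.635, -0.2322, 0.0153]
eef_rot: [0.797, 0.604, 0.001, 0.002]
force: [-0.0, 2.7, 5.3]
width: 0.0634
finger_force: 48.2
[ 0.63501956 -0.23222111  0.01530387] [-0.04332356  2.67485379  5.25131087] 0.06340178595196427 [0.48752774 0.30469368 0.09043592]
```

To row units: -0.2 m / 0.6 = -0.3333, -0.18 m / 0.6 = -0.3.

```bash
python3 -m crank '[[[0,0,0],[0,0,-0.05],0.055],[[0,0,0],[0,0,-0.1333],0.055],[[0,0,0],[0,0,-0.2167],0.055],[[0,0,0],[0,0,-0.3],0.055],[[0,0,0],[0,0,-0.3333],0.055],[[0,0,0],[0,0,-0.3333],0.055]]'
python3 -c "
from h import *
s=r.observe();print(s['position'],s['force'],s['width'])
print(rmove([.0005,-.068,.14]))"
```

```text
t: 9.8
position: [0.6355, -0.2334, 0.2184]
eef_rot: [0.797, 0.603, 0.002, 0.005]
force: [0.1, -1.0, -3.3]
width: 0.0631
finger_force: 47.4
[ 0.63550392 -0.2333865   0.21837776] [ 0.08174299 -1.01158064 -3.27581198] 0.06312733263414969
[-0.0643 -0.2996 -0.4739  0.4434 -0.1773  0.0259]
```

To row units: 0.4434 m / 0.6 = 0.739, -0.1773 m / 0.6 = -0.2955, -0.4739 rad / 2.0944 = -0.2263.

```bash
python3 -m crank '[[[-0.0307,-0.143,-0.2263],[0.739,-0.2955,0.0432],0.055],[[-0.0307,-0.143,-0.2263],[0.739,-0.2955,0.0432],0.055],[[-0.0307,-0.143,-0.2263],[0.739,-0.2955,0.0432],0.055],[[-0.0307,-0.143,-0.2263],[0.739,-0.2955,0.0432],0.055],[[-0.0307,-0.143,-0.2263],[0.739,-0.2955,0.0432],0.055],[[-0.0307,-0.143,-0.2263],[0.739,-0.2955,0.0432],0.055],[[-0.0307,-0.143,-0.2263],[0.739,-0.2955,0.0432],0.055],[[-0.0307,-0.143,-0.2263],[0.739,-0.2955,0.0432],0.055],[[-0.0307,-0.143,-0.2263],[0.739,-0.2955,0.0432],0.055],[[-0.0307,-0.143,-0.2263],[0.739,-0.2955,0.0432],0.055],[[-0.0307,-0.143,-0.2263],[0.739,-0.2955,0.0432],0.055],[[-0.0307,-0.143,-0.2263],[0.739,-0.2955,0.0432],0.055],[[-0.0307,-0.143,-0.2263],[0.739,-0.2955,0.0432],0.055]]'
python3 - <<'E'
from h import *
print(rpos(),r.observe()['width']);print(rmove([.0005,-.068,.068]))
im,C=snap("wrist","w9");np.savez("w9.npz",K=C[0],R=C[1],t=C[2])
E
```

```text
t: 11.1
position: [0.5829, 0.2415, 0.1857]
eef_rot: [0.625, 0.766, -0.1, 0.114]
force: [0.3, -0.2, -3.8]
width: 0.0633
finger_force: 47.3
(array([-0.0022, -0.0661,  0.1363]), array([ 0.29,  0.93, -3.65])) 0.06331932833735636
[-0.0095 -0.0057  0.0024 -0.0023  0.0033  0.0683]
```

View pics/w9.png

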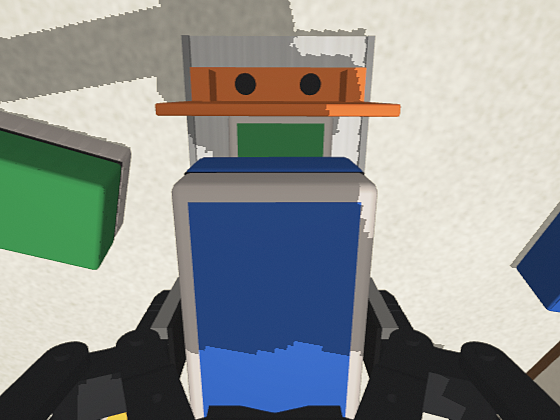

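The blue box is held level and in line (front edge at row ~172, columns 173–377), above the green one and short of the backstop. I'll correct the small offsets and lower it.

To row units: 0.062 m / 0.6 = 0.1033, 0.055 m / 0.6 = 0.0917, -0.0095 rad / 2.0944 = -0.0045.

```bash
python3 -m crank '[[[-0.0045,-0.0027,0.0011],[-0.0038,0.0055,0.05],0.055],[[-0.0045,-0.0027,0.0011],[-0.0038,0.0055,0.0917],0.055],[[-0.0045,-0.0027,0.0011],[-0.0038,0.0055,0.1033],0.055],[[-0.0045,-0.0027,0.0011],[-0.0038,0.0055,0.1033],0.055],[[-0.0045,-0.0027,0.0011],[-0.0038,0.0055,0.1033],0.055]]'
python3 - <<'E'
from h import *
print(rpos(),r.observe()['ft_torque']);print(rmove([.0005,-.068,.0655]))
E
```

```text
t: 11.65
position: [0.5911, 0.2227, 0.1298]
eef_rot: [0.625, 0.765, -0.096, 0.121]
force: [0.4, 0.5, -4.0]
width: 0.0631
finger_force: 47.1
(array([ 0.0022, -0.0682,  0.077 ]), array([ 0.49,  1.64, -3.65])) [0.33619805 0.04285604 0.02744714]
[ 0.004  -0.0009 -0.0015  0.0002 -0.0017  0.0115]
```

Units first: shifts go in shares of 0.6 m and turns go in shares of 120 degrees. So 0.009 m / 0.6 = 0.015, 0.005 m / 0.6 = 0.0083, 0.003 rad / 2.0944 = 0.0014.

```bash
python3 -m crank '[[[0.0014,0,-0.0005],[0,-0.0025,0.0083],0.055],[[0.0014,0,-0.0005],[0,-0.0025,0.015],0.055],[[0.0014,0,-0.0005],[0,-0.0025,0.015],0.055]]' >/dev/null
for i in 1 2 3; do python3 -c "
from h import *
print(rpos(),r.observe()['ft_torque'])"; python3 -m crank '[[[0,0,0],[0,0,0.0008],0.055],[[0,0,0],[0,0,0.0017],0.055]]' >/dev/null; done;  python3 -c "
from h import *
print(rpos(),r.observe()['ft_torque'],rmove([.0005,-.068,.0655]))"
```

```text
(array([-0.0003, -0.0673,  0.0668]), array([-0.7 ,  0.72, -3.96])) [0.31684229 0.08238284 0.04375254]
(array([ 0.0001, -0.0673,  0.0662]), array([-0.68,  1.08, -3.75])) [ 0.28640235  0.05663789 -0.01634104]
(array([ 0.0001, -0.0672,  0.066 ]), array([-2.2 ,  0.64,  5.29])) [ 0.21452945  0.42640622 -0.05458794]
(array([ 0.0001, -0.0673,  0.066 ]), array([-4.77,  1.43, 11.1 ])) [ 0.06191     1.00358978 -0.17466159] [ 0.0013 -0.0011  0.0008 -0.0007  0.0004  0.0005]
```

To row units: 0.009 m / 0.6 = 0.015, 0.006 m / 0.6 = 0.01.

```bash
python3 -m crank '[[[0,0,0],[0,0,-0.0025],0.055],[[0,0,0],[0.005,0,-0.0025],0.055],[[0,0,0],[0.01,0,-0.0025],0.055],[[0,0,0],[0.015,0,-0.0025],0.055],[[0,0,0],[0.015,0,-0.0025],0.055]]' 30 >/dev/null
for i in 1 2 3 4; do python3 -c "
from h import *
print(rpos(),r.observe()['ft_torque'])"; python3 -m crank '[[[0,0,0],[0.0008,0,0],0.055],[[0,0,0],[0.0017,0,0],0.055]]' >/dev/null; done;  python3 -c "
from h import *
print(rpos(),r.observe()['ft_torque'])"
```

```text
(array([ 0.0006, -0.0583,  0.066 ]), array([ 1.3 , -2.39,  3.67])) [-0.17013757 -0.09634452 -0.06553261]
(array([ 0.0005, -0.0578,  0.066 ]), array([-0.01, -2.69,  4.82])) [-0.38278123 -0.28887768  0.03932117]
(array([ 0.0004, -0.0568,  0.066 ]), array([ 0.07, -3.49,  4.92])) [-0.43314529 -0.29661512 -0.00834242]
(array([ 0.0004, -0.0558,  0.066 ]), array([ 0.74, -3.73,  4.35])) [-0.37656199 -0.30657842  0.01268728]
(array([ 0.0003, -0.0548,  0.0659]), array([-0.24, -3.02,  4.85])) [-0.44476394 -0.26573731  0.00495033]
```

To row units: 0.001 m / 0.6 = 0.0017, 0.0005 m / 0.6 = 0.0008.

```bash
for i in 1 2 3; do python3 -m crank '[[[0,0,0],[0.0008,0,0],0.055],[[0,0,0],[0.0017,0,0],0.055]]' >/dev/null; python3 -c "
from h import *
print(rpos(),r.observe()['ft_torque'])"; done
```

```text
(array([ 0.0003, -0.0539,  0.066 ]), array([ 0.29, -3.72,  4.13])) [-0.38139079 -0.29508466 -0.02159487]
(array([ 0.0003, -0.0529,  0.0659]), array([-0.35, -4.27,  4.98])) [-0.432745   -0.28832222  0.01174463]
(array([ 0.0003, -0.0519,  0.066 ]), array([ 0.21, -3.99,  5.68])) [-0.39690906 -0.26206641 -0.02198772]
```

```bash
for i in 1 2 3; do python3 -m crank '[[[0,0,0],[0.0008,0,0],0.055],[[0,0,0],[0.0017,0,0],0.055]]' >/dev/null; python3 -c "
from h import *
print(rpos(),r.observe()['ft_torque'])"; done
```

```text
(array([ 0.0003, -0.0516,  0.066 ]), array([-0.55, -7.25,  4.18])) [-0.8520981  -0.33475878 -0.11003253]
(array([ 0.0003, -0.0516,  0.066 ]), array([ -0.71, -10.07,   4.54])) [-1.29065819 -0.42140256 -0.16078687]
(array([ 0.0003, -0.0515,  0.066 ]), array([ -2.48, -13.16,   5.39])) [-1.69378539 -0.48021302 -0.16787074]
```

To row units: -0.18 m / 0.6 = -0.3, -0.155 m / 0.6 = -0.2583.

```bash
python3 -m crank '[[[0,0,0],[-0.0033,0,-0.0008],0.055],[[0,0,0],[-0.0033,0,-0.0008],0.085],[[0,0,0],[-0.0033,0,-0.0008],0.085],[[0,0,0],[-0.0033,0,-0.0008],0.085],[[0,0,0],[-0.0033,0,-0.0667],0.085],[[0,0,0],[-0.0033,0,-0.1333],0.085],[[0,0,0],[-0.0667,0,-0.2],0.085],[[0,0,0],[-0.125,0,-0.2583],0.085],[[0,0,0],[-0.125,0,-0.3],0.085],[[0,0,0],[-0.125,0,-0.3],0.085],[[0,0,0],[-0.125,0,-0.3],0.085]]'
python3 - <<'E'
from h import *
print(rpos())
im,C=snap("wrist",None)
np.savez("w10.npz",K=C[0],R=C[1],t=C[2]); cv2.imwrite("pics/w10.png",cv2.resize(im[20:220,150:400,::-1],None,fx=3,fy=3,interpolation=0))
cv2.imwrite("pics/w10full.png",im[:,:,::-1])
E
```

```text
t: 16.15
position: [0.5892, 0.2216, 0.3072]
eef_rot: [0.625, 0.766, -0.097, 0.119]
force: [-0.5, 0.1, -0.5]
width: 0.085
finger_force: 0.0
(array([ 0.    , -0.123 ,  0.2457]), array([-0.47,  0.35, -0.39]))
```

View pics/w10.png

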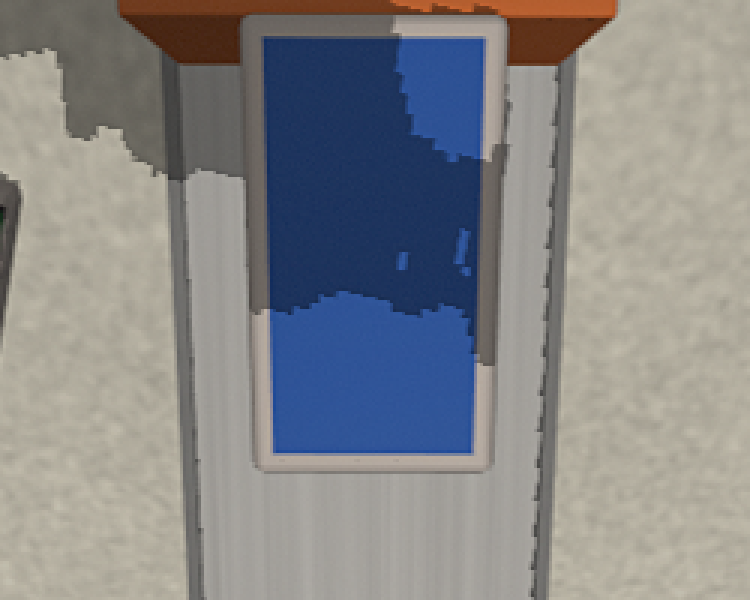

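The blue box lies square and flush against the orange face (face top row ≈25.7, box end row ≈25) and hides the green box below. I'll check the numbers and everything else's position.

```bash
python3 - <<'E'
from h import *
z=np.load("w10.npz");C=(z["K"],z["R"],z["t"])
def ray(uv,h):
    d=RK.T@C[1].T@np.linalg.solve(C[0],[*uv,1]); c=RK.T@(-C[1].T@C[2]-O); return (c+d*(h-c[2])/d[2]).round(4)
f=lambda x,y:(150+x/3,20+y/3)
for n,p,h in [("stoptop",(118,17),.089),("stoptopR",(617,17),.089),("foot",(180,65),0),("footR",(560,65),0),("bTL",(241,17),.099),("bTR",(508,17),.099),("bBL",(254,472),.1),("bBR",(493,472),.1)]: print(n,ray(f(*p),h))
a=cv2.imread("pics/top0.png");b=r.read_camera("top")[:,:,::-1]
d=(cv2.absdiff(a,b).max(2)>60).astype(np.uint8)
n,l,s,c=cv2.connectedComponentsWithStats(d);print([s[i].tolist() for i in range(1,n) if s[i,4]>15])
cv2.imwrite("pics/scene9.png",cv2.resize(r.read_camera("scene")[170:310,270:420,::-1],None,fx=4,fy=4,interpolation=2))
E
```

```text
stoptop [-0.0597  0.0018  0.089 ]
stoptopR [0.0599 0.0019 0.089 ]
foot [-0.0593  0.002   0.    ]
footR [0.0603 0.0021 0.    ]
bTL [-0.0291  0.0002  0.099 ]
bTR [0.0327 0.0003 0.099 ]
bBL [-0.0293 -0.1068  0.1   ]
bBR [ 0.0328 -0.1067  0.1   ]
[[0, 143, 204, 277, 22156], [335, 184, 36, 32, 175], [339, 185, 36, 26, 567], [222, 187, 12, 24, 110], [188, 193, 30, 27, 354], [178, 197, 6, 6, 20], [151, 243, 9, 20, 88], [70, 402, 63, 18, 513]]
```

View pics/scene9.png

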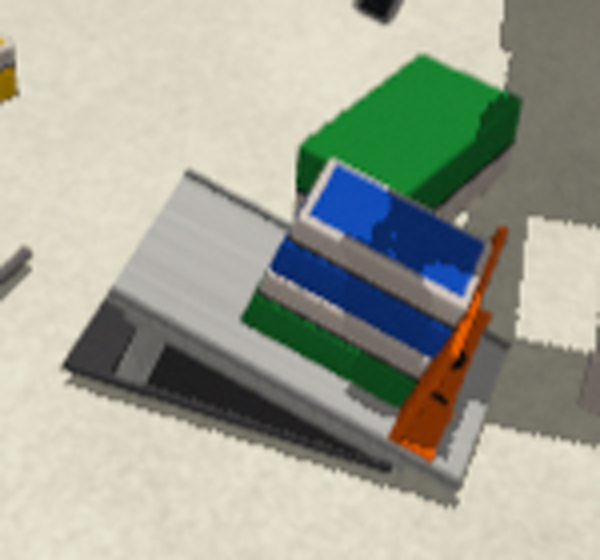

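The scene view shows blue stacked flat and in line on green, both against the backstop. The backstop still measures y ≈ 2 mm, unmoved, and the gripper is clear, so I hand in.

```bash
python3 -c "
from cell import r
print(r.sign_off())"
```

```text
the job is handed in; nothing more can be done
None
```

The job is handed in: the green box is square and flush against the backstop, the blue box is flat and in line on top of it and also flush, and the backstop measured unmoved; while straightening the green box the tool briefly carried about 4 N, so it may have lifted by under 1 mm before I lowered it.

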